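# Find the loose cap in the clip rack and set its bottle aside

### The arm

A 7-joint arm with a two-finger parallel gripper is mounted at the origin on a cart in front of the work surface, level with it; the furniture and walls round the work are solid. World frame = base frame: x ahead of the robot, y to its left, z up, the work surface at z = 0. Lengths are in m, angles in rad, forces in N, time in s.
With the tool pointing down it reaches from about 0.4 to 0.85 m from the base axis. Payload 10.4 kg.
Tool frame: the origin (TCP) lies midway between the tips of the shut fingers; the grasp point (between the pads) lies 19 mm behind it; z points along the fingers, y is the line along which they close (so a half turn about z gives the same grasp; the last joint's range is limited). The gripper opens to 85 mm and grips with 20 to 120 N. Pads are 22 mm wide; open, the fingers measure 114 mm over their backs; the gripper's body (76 mm by 85 mm) begins 54 mm behind the grasp point. The pads swing forward as they close: fully open they stand 13 mm farther back than shut.
Start: joints at [1.241, 0.332, -0.065, 1.46, 0.022, 1.35, -0.088], TCP at [0.189, -0.596, 0.231] pointing down, gripper open.
Joint ranges: [-2.6, 2.6], [-0.5, 2.12], [-1.47, 1.34], [0.16, 2.42], [-1.27, 4.41], [0.06, 2.06], [-2.6, 2.6]. Speed limits (rad/s): [2.22, 2.22, 2.79, 2.79, 3.14, 3.14, 3.14].

### API

Orientations are given as a unit quaternion [x, y, z, w].
In Python, from workcell import get_obs, camera, camera_params, hand_in gives the robot as it stands.
- The arm moves only by the tool carry_out, never from a script. Its argument "commands" is a list that holds one entry, the list of rows, each a list of 6 numbers: the shift along the tool's x, y, z in units of 40 mm (1.0 is 40 mm), then the turn, a rotation vector about the tool's x, y, z in units of 6 degrees (1.0 is 6 degrees). In form: [[[x, y, z, ax, ay, az], ...]]. A call has 1 to 20 rows; each row shifts and turns the commanded pose from where the row before left it, along the tool's axes as they then stand; what a row does not reach is not made up. A row lasts 1/12 s, in which the tool goes at most 41.7 mm and 7.16 degrees, less where a joint would pass 70% of its speed; a pose out of reach is approached as far as the arm can. A call is refused whole if a number of a shift passes 1 or a number of a turn 1, either way. A call with a gripper value outside its range is refused whole. "hand" is the closure, from -1 (fully open) to 1 (shut), set as the call begins (left out, the last holds). The fingers move at their own pace and stop on an object; "force" is the grip in N (left out, the last holds). Time passes only in rows, so rows that do not move let the fingers close. It gives the time, the measured TCP pose, the force, the opening and the grip force at its end, in the units of the state.
- get_obs(): the state, without advancing time (a new reading comes with each control period).
- camera(name): name is "scene" or "top" or "wrist"; returns the picture (384x512x3 uint8, red, green, blue); there is no depth.
- camera_params(name): a dict with "mtx" (3x3 intrinsics, pixels), "R" (3x3) and "t" (3): a world point X has camera coordinates R X + t. Camera axes: x right, y down, z forward; pixel columns grow to the right and rows downward; lengths in m; the calibration is good to about 2 mm. A picture is of the moment at which its call begins: read the wrist's pose just before it. camera_params takes no time and is no camera call; for the wrist camera it gives the pose at the moment of the call.
- hand_in(): hands the job in; it is judged then, once.
The state is a dict: "clock": time; "joint_pos": joint angles; "joint_velocities": joint speeds; "tau": joint torques, N m; "position": TCP position; "ee_rot": TCP orientation; "ft_force": force on the tool from outside, world axes, zero at the start; "torque": the same for the moment, N m; "grip_width": opening from 0.0 (shut) to 1.0 (fully open); "grasp_force": force on a finger pad.
Only numpy, scipy, OpenCV 4.12 (cv2) and the standard library are available. Lean on these libraries where they do the work, as an engineer would, in place of code of your own. Each camera call takes 0.05 s, during which the arm holds its last target. There are 200 camera calls.

### The job

One of the four reagent bottles in the clip rack has a cap that was never screwed tight. Test the caps by gently twisting their grip bars until you find the one that turns, and leave it turned by at least 20 degrees as the sign for rework. Then pull that bottle straight forwards out of its spring clip and stand it upright in the small empty tray. Leave the other three standing in their clips, do not twist so hard that a bottle spins round in its clip, tip no bottle, and do not disturb the timer, the tape roll and the two specimens.

Things in the scene. Friction and masses are not known exactly. Their poses are not given: they have to be found in the camera images.
- rack: fixed grey sheet-metal rack: foot plate 56 x 340 x 3 mm; behind the bottles an upright back plate 52 mm high, its front face at x = +22 mm. Origin on the worktop under the middle of the row; z up; y along the row: four bottles stand at y = -132, -44, +44, +132 mm, x = 0. Its four C-shaped steel spring clips open towards -x, the robot's side.
- clip_1 (a point): where a bottle's underside centre stands in the clip at y = -132 mm (3 mm above the worktop; axes as the rack). A clip's strip lies 13 to 24 mm above the worktop, reaching x = -20, y +-26 mm. It sits in the bottle's waist: a bottle cannot be lifted out, but pulled towards -x it resists with 7 to 15 N, snaps open after some 10 mm and is clear after 50 mm.
- clip_2 (a point): the same for the clip at y = -44 mm
- clip_3 (a point): the same for the clip at y = +44 mm
- clip_4 (a point): the same for the clip at y = +132 mm
- rework_tray: small square steel tray, 140 x 140 mm outside, 18 mm high, walls and floor 3 mm thick, empty, fixed to the worktop; origin at the centre of its underside. The bottle with the loose cap goes here.
- bottle_1: one of four like bottles; which has the loose cap, and in which clip, is not known beforehand. Amber with a paper label all round, 44 mm wide, 88 mm high with its cap, 0.15 to 0.34 kg; origin at the centre of its underside, z up. From 24 to 51 mm up its straight wall can be grasped above the clip; 7 to 23 mm up is a waist 40 mm wide where the clip holds it.
- bottle_2: like bottle_1
- bottle_3: like bottle_1
- bottle_4: like bottle_1
- bar_1 (a point): centre of the grip bar on bottle_1's cap, 80 mm above the bottle's underside; the frame turns with the cap. The black cap (34 mm wide, 61 to 74 mm up) carries a raised bar 38 mm long (y), 7.5 mm thick (x), 13 mm high (74 to 87 mm up). At the start it lies within 0.3 rad of the rack's y and within 0.1 rad of the bottle's own y.
- bar_2 (a point): the same for bottle_2
- bar_3 (a point): the same for bottle_3
- bar_4 (a point): the same for bottle_4. On any bottle: a tight cap stands fast on its bottle; pushed harder than some 8 N at the end of its bar, the whole bottle leans and turns in its clip. A loose cap turns on its bottle, up to 1.5 rad either way, under about 1 N at the end of its bar, and stays where it is left.
- timer: white bench timer, 60 x 65 x 26 mm, bystander in front of the rack; origin at the centre of its underside
- masking_tape: cream roll of tape lying flat, 90 mm wide, 24 mm high, bystander behind the rack; origin at the centre of its underside
- specimen_1: black resin-mounted specimen, a disc 30 mm wide and 18 mm high, bystander beside the small tray; origin at the centre of its underside
- specimen_3: red resin-mounted specimen, a disc 30 mm wide and 20 mm high, bystander beside the small tray; origin at the centre of its underside
Mind the look-alikes: they are no part of the job. What is shaped like the bottle_3 but turquoise is not meant. Leave any green look-alike of the bottle_1 alone.

How it is judged:
On the way, in this order (a step that is already met when the one before it is completed fails the run):
1. the loose cap has been found by twisting: its bar stands askew on its bottle ((angle between the y axis of bar_1 and the y axis of bottle_1, either way round above 0.2 rad or angle between the y axis of bar_2 and the y axis of bottle_2, either way round above 0.2 rad or angle between the y axis of bar_3 and the y axis of bottle_3, either way round above 0.2 rad or angle between the y axis of bar_4 and the y axis of bottle_4, either way round above 0.2 rad)), for 0.1 s.
2. a bottle with a turned cap has been pulled out of its clip (((angle between the y axis of bar_1 and the y axis of bottle_1, either way round above 0.18 rad and distance of bottle_1 from where it was at the start of the episode above 0.05 m) or (angle between the y axis of bar_2 and the y axis of bottle_2, either way round above 0.18 rad and distance of bottle_2 from where it was at the start of the episode above 0.05 m) or (angle between the y axis of bar_3 and the y axis of bottle_3, either way round above 0.18 rad and distance of bottle_3 from where it was at the start of the episode above 0.05 m) or (angle between the y axis of bar_4 and the y axis of bottle_4, either way round above 0.18 rad and distance of bottle_4 from where it was at the start of the episode above 0.05 m))), for 0.1 s.
At the end, for the whole second after the job is handed in: The bottle with the loose cap, its bar still askew, stands on the floor of the small tray, its centre within 50 mm of the tray's each way; the other three are in their clips, within 10 mm of where they were; all are upright (within 6 degrees) and at rest (((x of bottle_1 in the frame of rework_tray between -0.05 and 0.05 m and y of bottle_1 in the frame of rework_tray between -0.05 and 0.05 m and height (world z) of bottle_1 below 0.008 m and angle between the y axis of bar_1 and the y axis of bottle_1, either way round above 0.18 rad) or (x of bottle_2 in the frame of rework_tray between -0.05 and 0.05 m and y of bottle_2 in the frame of rework_tray between -0.05 and 0.05 m and height (world z) of bottle_2 below 0.008 m and angle between the y axis of bar_2 and the y axis of bottle_2, either way round above 0.18 rad) or (x of bottle_3 in the frame of rework_tray between -0.05 and 0.05 m and y of bottle_3 in the frame of rework_tray between -0.05 and 0.05 m and height (world z) of bottle_3 below 0.008 m and angle between the y axis of bar_3 and the y axis of bottle_3, either way round above 0.18 rad) or (x of bottle_4 in the frame of rework_tray between -0.05 and 0.05 m and y of bottle_4 in the frame of rework_tray between -0.05 and 0.05 m and height (world z) of bottle_4 below 0.008 m and angle between the y axis of bar_4 and the y axis of bottle_4, either way round above 0.18 rad)) and (distance of bottle_1 from where it was at the start of the episode below 0.01 m or (x of bottle_1 in the frame of rework_tray between -0.05 and 0.05 m and y of bottle_1 in the frame of rework_tray between -0.05 and 0.05 m and height (world z) of bottle_1 below 0.008 m and angle between the y axis of bar_1 and the y axis of bottle_1, either way round above 0.18 rad)) and (distance of bottle_2 from where it was at the start of the episode below 0.01 m or (x of bottle_2 in the frame of rework_tray between -0.05 and 0.05 m and y of bottle_2 in the frame of rework_tray between -0.05 and 0.05 m and height (world z) of bottle_2 below 0.008 m and angle between the y axis of bar_2 and the y axis of bottle_2, either way round above 0.18 rad)) and (distance of bottle_3 from where it was at the start of the episode below 0.01 m or (x of bottle_3 in the frame of rework_tray between -0.05 and 0.05 m and y of bottle_3 in the frame of rework_tray between -0.05 and 0.05 m and height (world z) of bottle_3 below 0.008 m and angle between the y axis of bar_3 and the y axis of bottle_3, either way round above 0.18 rad)) and (distance of bottle_4 from where it was at the start of the episode below 0.01 m or (x of bottle_4 in the frame of rework_tray between -0.05 and 0.05 m and y of bottle_4 in the frame of rework_tray between -0.05 and 0.05 m and height (world z) of bottle_4 below 0.008 m and angle between the y axis of bar_4 and the y axis of bottle_4, either way round above 0.18 rad)) and angle between each of bottle_1, bottle_2, bottle_3, bottle_4's own z axis and vertical below 0.1 rad and linear speed of each of bottle_1, bottle_2, bottle_3, bottle_4 below 0.02 m/s); the robot touches nothing.
It fails at once if a bottle was tipped more than 30 degrees (angle between any of bottle_1, bottle_2, bottle_3, bottle_4's own z axis and vertical above 0.52 rad).
It fails at once if a bottle was pulled out of its clip whose cap had not turned ((distance of bottle_1 from where it was at the start of the episode above 0.025 m and angle between the y axis of bar_1 and the y axis of bottle_1, either way round below 0.13 rad) or (distance of bottle_2 from where it was at the start of the episode above 0.025 m and angle between the y axis of bar_2 and the y axis of bottle_2, either way round below 0.13 rad) or (distance of bottle_3 from where it was at the start of the episode above 0.025 m and angle between the y axis of bar_3 and the y axis of bottle_3, either way round below 0.13 rad) or (distance of bottle_4 from where it was at the start of the episode above 0.025 m and angle between the y axis of bar_4 and the y axis of bottle_4, either way round below 0.13 rad)).
It fails at once if a cap was twisted so hard that its bottle spun round in its clip, more than 34 degrees from straight ((distance of bottle_1 from where it was at the start of the episode below 0.012 m and angle between the y axis of bottle_1 and the y axis of rack, either way round above 0.6 rad) or (distance of bottle_2 from where it was at the start of the episode below 0.012 m and angle between the y axis of bottle_2 and the y axis of rack, either way round above 0.6 rad) or (distance of bottle_3 from where it was at the start of the episode below 0.012 m and angle between the y axis of bottle_3 and the y axis of rack, either way round above 0.6 rad) or (distance of bottle_4 from where it was at the start of the episode below 0.012 m and angle between the y axis of bottle_4 and the y axis of rack, either way round above 0.6 rad)).
It fails at once if the timer, the tape roll or a specimen was pushed more than 30 mm (distance of any of timer, masking_tape, specimen_1, specimen_3 from where it was at the start of the episode above 0.03 m).
It also fails if it takes over 64 s, if anything falls off the work surface, if the arm or the gripper's body presses on something with over 40 N, if the wrist force passes 120 N, or if a joint passes its speed limit or range.

## Working session

There is one attempt and no reset: what is moved stays moved. The work goes in short steps, Python scripts to look and compute and a tool call to move; the robot and the scene stay as the last step left them, time stands still between calls to the robot, and variables do not carry over. Pictures are saved under pics/ and viewed, at most 10 in all, crops included, and the job is handed in when it is done.

Besides the shell and the picture viewer there is one more tool, called after ">>>" as name([rows], argument=value, ...), one row to a line, values as JSON. carry_out: Moves the arm, as the interface text tells. Its arguments: {"type":"object","properties":{"commands":{"type":"array"},"hand":{"type":"number"},"force":{"type":"number"}},"required":["commands"]}

```bash
ls; mkdir -p pics
python3 - <<'E'
from workcell import *
import cv2
o=get_obs();print({k:o[k] for k in('clock','position','ee_rot','grip_width','ft_force')})
for n in('scene','top'):
    cv2.imwrite(f'pics/{n}0.png',camera(n)[:,:,::-1]);p=camera_params(n);print(n,p)
E
```

```text
pics
{'clock': 0.0, 'position': array([ 0.18867067, -0.59544738,  0.23052144]), 'ee_rot': array([ 9.88247981e-01,  1.52857559e-01, -1.43572395e-04, -6.88306415e-04]), 'grip_width': 1.0037131889491475, 'ft_force': array([-0.44970701, -0.15297847, -0.48564673])}
scene {'mtx': array([[398.39192453,   0.        , 246.97566452],
       [  0.        , 398.39192453, 189.98278981],
       [  0.        ,   0.        ,   1.        ]]), 'R': array([[-0.70043845, -0.71362843, -0.01097471],
       [-0.45341631,  0.45680575, -0.76533793],
       [ 0.55118022, -0.531096  , -0.64353508]]), 't': array([0.42170808, 0.31268643, 1.0261854 ])}
top {'mtx': array([[371.04416495,   0.        , 252.17091337],
       [  0.        , 371.04416495, 193.45034861],
       [  0.        ,   0.        ,   1.        ]]), 'R': array([[ 0.02260692, -0.99951913,  0.02122369],
       [-0.98815237, -0.0255632 , -0.15133214],
       [ 0.15180192, -0.01755109, -0.9882551 ]]), 't': array([0.00911196, 0.56792257, 1.32466598])}
```

View pics/scene0.png

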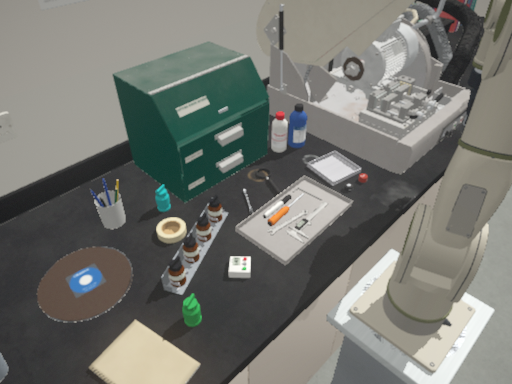

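View pics/top0.png

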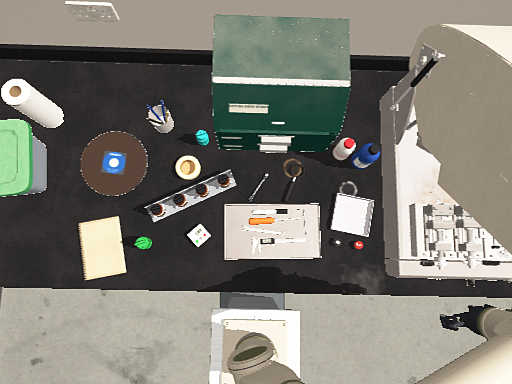

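The scene view shows the rack with four amber bottles around (170–225, 200–290). In the top view it spans (147–235, 172–220), with the timer at (198,235), the tape at (187,167), the tray at (352,214) and the specimens at (337,242) and (359,244).

```bash
cat > h.py <<'E'
import numpy as np,cv2
from workcell import *
def ray(n,uv,z,p=None):
    p=p or camera_params(n);R,t=p['R'],p['t'];c=-R.T@t
    d=R.T@np.linalg.inv(p['mtx'])@np.array([uv[0],uv[1],1.]);return c+d*(z-c[2])/d[2]
def px(n,X,p=None):
    p=p or camera_params(n);q=p['mtx']@(p['R']@np.array(X)+p['t']);return q[:2]/q[2]
E
python3 - <<'E'
from h import *
a=cv2.imread('pics/top0.png')
c=cv2.resize(a[165:255,135:245],None,fx=5,fy=5,interpolation=cv2.INTER_CUBIC)
d=cv2.resize(a[180:260,320:385],None,fx=4,fy=4,interpolation=cv2.INTER_CUBIC)
o=np.zeros((450,800,3),np.uint8);o[:450,:550]=c;o[:320,550:800]=d[:, :250];cv2.imwrite('pics/c1.png',o)
for n,uv,z in[('base?',(250,350),0),('timer',(198,235),.026),('tape',(187,167),.024),('tray',(352,214),.018),('s1',(337,242),.018),('s3',(359,244),.02),('b',(158,210),.087),('b',(180,199),.087),('b',(202,190),.087),('b',(223,181),.087),('green',(143,243),.08)]:print(n,ray('top',uv,z).round(3))
E
```

```text
base? [0.008 0.017 0.   ]
timer [0.411 0.217 0.026]
tape [0.665 0.27  0.024]
tray [ 0.503 -0.353  0.018]
s1 [ 0.398 -0.295  0.018]
s3 [ 0.392 -0.377  0.02 ]
b [0.493 0.354 0.087]
b [0.534 0.279 0.087]
b [0.569 0.203 0.087]
b [0.603 0.129 0.087]
green [0.377 0.401 0.08 ]
```

View pics/c1.png

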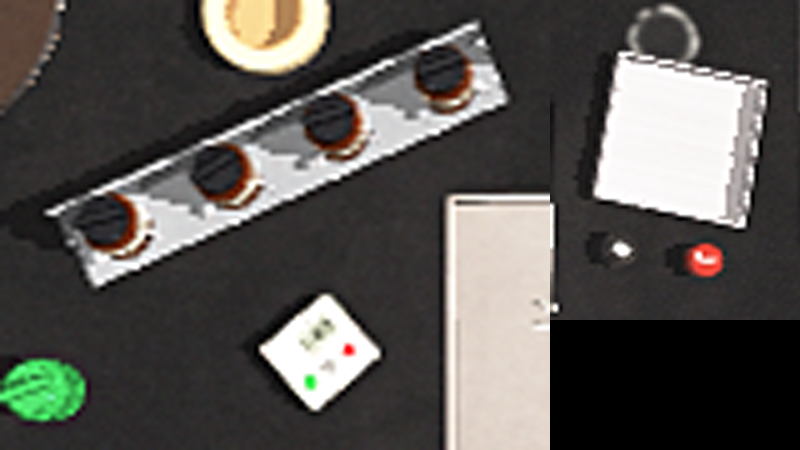

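The rack's yaw is about 26°, and its caps are clear in the crop at (107,221), (223,173), (335,120) and (443,73). I'll move away from the machine first.

>>> carry_out([
  [[0.62, -0.66, -0.15, 0, 0, 0], [0.62, -0.66, -0.15, 0, 0, 0], [0.62, -0.66, -0.15, 0, 0, 0], [0.62, -0.66, -0.15, 0, 0, 0], [0.62, -0.66, -0.15, 0, 0, 0], [0.62, -0.66, -0.15, 0, 0, 0], [0.62, -0.66, -0.15, 0, 0, 0], [0.62, -0.66, -0.15, 0, 0, 0], [0.62, -0.66, -0.15, 0, 0, 0], [0.62, -0.66, -0.15, 0, 0, 0], [0.62, -0.66, -0.15, 0, 0, 0], [0.62, -0.66, -0.15, 0, 0, 0]],
])

```text
clock: 1.1
position: [0.377, -0.2021, 0.3035]
ee_rot: [0.988, 0.153, -0.0, 0.0]
ft_force: [1.3, 0.2, -0.1]
grip_width: 0.998
grasp_force: 0.0
```

```bash
cat >> h.py <<'E'
from scipy.spatial.transform import Rotation as Ro
def plan(target,yyaw,n,show=1):
    """constant tool-frame twist (n rows) to target position, tool down, tool y at world yaw yyaw"""
    o=get_obs();R0=Ro.from_quat(o['ee_rot']);p=np.array(o['position'])
    y=np.array([np.cos(yyaw),np.sin(yyaw),0]);z=np.array([0,0,-1.])
    R1=Ro.from_matrix(np.c_[np.cross(y,z),y,z])
    w=(R0.inv()*R1).as_rotvec()/n;S=sum((R0*Ro.from_rotvec(w*k)).as_matrix() for k in range(n))
    s=np.linalg.solve(S,np.array(target)-p)
    print('clock',round(o['clock'],2),'pos',p.round(4),'yyaw',round(float(np.arctan2(*R0.as_matrix()[1::-1,1])),3),'q7',round(o['joint_pos'][6],2));print(n,'rows of',(s/.04).round(3),(np.degrees(w)/6).round(3),'mm',1e3*np.linalg.norm(s).round(4))
E
python3 - <<'E'
from h import *
p=camera_params('wrist');o=get_obs();R=Ro.from_quat(o['ee_rot']).as_matrix()
print('cam in tool',R.T@(-p['R'].T@p['t']-o['position']),'\n',p['R']@R,p['mtx'])
plan([.5,.22,.27],.455,14)
E
```

```text
cam in tool [ 0.06763103 -0.0008736  -0.14436084] 
 [[-1.56230569e-04  9.99999870e-01 -4.85287688e-04]
 [-9.62828396e-01 -2.81506107e-04 -2.70113679e-01]
 [-2.70113781e-01  4.25048753e-04  9.62828315e-01]] [[315.14832196   0.         258.78095622]
 [  0.         315.14832196 195.02977648]
 [  0.           0.           1.        ]]
clock 1.1 pos [ 0.377  -0.2021  0.3035] yyaw -1.264 q7 -0.82
14 rows of [ 0.876 -0.162  0.06 ] [-0.     0.    -1.173] mm 35.7
```

Run:
```python
from h import *
plan([.53,.255,.28],.455,17)
```

```text
clock 1.1 pos [ 0.377  -0.2021  0.3035] yyaw -1.264 q7 -0.82
17 rows of [ 0.797 -0.106  0.034] [-0.     0.    -0.966] mm 32.2
```

>>> carry_out([
  [[0.8, -0.106, 0.034, 0, 0, -0.966], [0.8, -0.106, 0.034, 0, 0, -0.966], [0.8, -0.106, 0.034, 0, 0, -0.966], [0.8, -0.106, 0.034, 0, 0, -0.966], [0.8, -0.106, 0.034, 0, 0, -0.966], [0.8, -0.106, 0.034, 0, 0, -0.966], [0.8, -0.106, 0.034, 0, 0, -0.966], [0.8, -0.106, 0.034, 0, 0, -0.966], [0.8, -0.106, 0.034, 0, 0, -0.966], [0.8, -0.106, 0.034, 0, 0, -0.966], [0.8, -0.106, 0.034, 0, 0, -0.966], [0.8, -0.106, 0.034, 0, 0, -0.966], [0.8, -0.106, 0.034, 0, 0, -0.966], [0.8, -0.106, 0.034, 0, 0, -0.966], [0.8, -0.106, 0.034, 0, 0, -0.966], [0.8, -0.106, 0.034, 0, 0, -0.966], [0.8, -0.106, 0.034, 0, 0, -0.966], [0, 0, 0, 0, 0, 0], [0, 0, 0, 0, 0, 0]],
])

```text
clock: 2.68
position: [0.529, 0.2568, 0.28]
ee_rot: [0.527, 0.85, -0.0, -0.0]
ft_force: [-0.3, -0.8, -0.4]
grip_width: 1.0
grasp_force: 0.0
```

Run:
```python
from h import *
import pickle
p=camera_params('wrist');im=camera('wrist');pickle.dump(p,open('w1.pkl','wb'))
cv2.imwrite('pics/w1.png',im[:,:,::-1])
cv2.imwrite('pics/w1b.png',cv2.resize(im[:,:,::-1],None,fx=1.56,fy=1.56,interpolation=cv2.INTER_CUBIC))
plan([.53,.255,.28],.455,1)
```

```text
clock 2.73 pos [0.5301 0.255  0.2799] yyaw 0.456 q7 -0.28
1 rows of [ 0.003 -0.003 -0.004] [-0.005  0.003  0.009] mm 0.2
```

View pics/w1b.png

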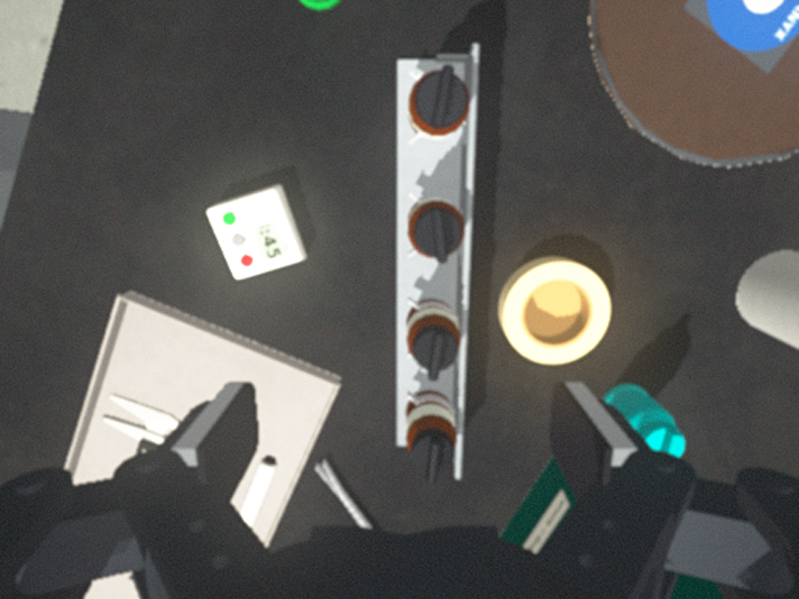

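The wrist view shows all four caps, at (438,101), (437,229), (432,343) and (431,433), with their bars visible. The rack's front edge runs along x≈397.

Run:
```python
from h import *
import pickle
p=pickle.load(open('w1.pkl','rb'));k=1.5605
g=lambda uv,z:ray('wrist',np.array(uv)/k,z,p)
a,b=g((396,60),.003),g((397,446),.003);print('front edge',a,b,np.linalg.norm(a-b))
for n,e in{4:((447,67),(438,127)),3:((433,204),(446,262)),2:((437,322),(433,378)),1:((433,432),(431,481))}.items():
    A,B=g(e[0],.09),g(e[1],.09);d=A-B;print(n,'bar',A[:2],B[:2],'len',np.linalg.norm(d).round(4),'mid',((A+B)/2)[:2].round(4),'yaw-90',np.arctan2(-d[0],d[1]).round(3))
C=[g(u,.077)[:2] for u in((438,101),(437,229),(432,343))]
print('caps',np.round(C,4));C=np.array(C);d=C[0]-C[2];print('rack yaw',np.arctan2(-d[0],d[1]),np.linalg.norm(d))
T=[ray('top',(135+u/5,165+v/5),.09)[:2] for u,v in((107,221),(223,173),(335,120),(443,73))];print('top caps',np.round(T,4))
```

```text
front edge [0.45654041 0.38753388 0.003     ] [0.60720345 0.08200297 0.003     ] 0.3406589019183154
4 bar [0.4952072  0.38382432] [0.50639435 0.35009322] len 0.0355 mid [0.5008 0.367 ] yaw-90 0.32
3 bar [0.52573385 0.30554335] [0.55175685 0.27459014] len 0.0404 mid [0.5387 0.2901] yaw-90 0.699
2 bar [0.56615839 0.23328723] [0.58343542 0.19351233] len 0.0434 mid [0.5748 0.2134] yaw-90 0.41
1 bar [0.60385607 0.15386444] [0.62218994 0.11483846] len 0.0431 mid [0.613  0.1344] yaw-90 0.439
caps [[0.4993 0.3656]
 [0.5373 0.2909]
 [0.5731 0.2136]]
rack yaw 0.4517234821426662 0.16894997434498446
top caps [[0.4956 0.3591]
 [0.5317 0.2797]
 [0.5717 0.2024]
 [0.6077 0.1269]]
```

Run:
```python
from h import *
plan([.538,.2885,.12],.70,5)
```

```text
clock 2.73 pos [0.5301 0.255  0.2799] yyaw 0.456 q7 -0.28
5 rows of [0.122 0.122 0.799] [-0.001  0.    -0.466] mm 32.7
```

>>> carry_out([
  [[0.122, 0.122, 0.8, 0, 0, -0.466], [0.122, 0.122, 0.8, 0, 0, -0.466], [0.122, 0.122, 0.8, 0, 0, -0.466], [0.122, 0.122, 0.8, 0, 0, -0.466], [0.122, 0.122, 0.8, 0, 0, -0.466], [0, 0, 0, 0, 0, 0], [0, 0, 0, 0, 0, 0]],
], hand=0.1, force=20)

```text
clock: 3.32
position: [0.5382, 0.2867, 0.1191]
ee_rot: [0.423, 0.906, -0.001, -0.001]
ft_force: [-0.4, 0.3, 1.2]
grip_width: 0.451
grasp_force: 0.0
```

Run:
```python
from h import *
import pickle
p=camera_params('wrist');im=camera('wrist');pickle.dump(p,open('w2.pkl','wb'))
cv2.imwrite('pics/w2b.png',cv2.resize(im[:,:,::-1],None,fx=1.56,fy=1.56,interpolation=cv2.INTER_CUBIC))
plan([.538,.2885,.12],.70,1);print(get_obs()['torque'],get_obs()['ft_force'])
print(1.56*px('wrist',[.538,.2885,.09]))
```

```text
clock 3.37 pos [0.5391 0.2874 0.121 ] yyaw 0.696 q7 -0.18
1 rows of [ 0.038 -0.004  0.026] [-0.     0.    -0.036] mm 1.8
[ 0.02645251 -0.00608584  0.00935041] [-0.47417823  0.52987011  0.37953869]
[404.44195957 351.50418033]
```

View pics/w2b.png

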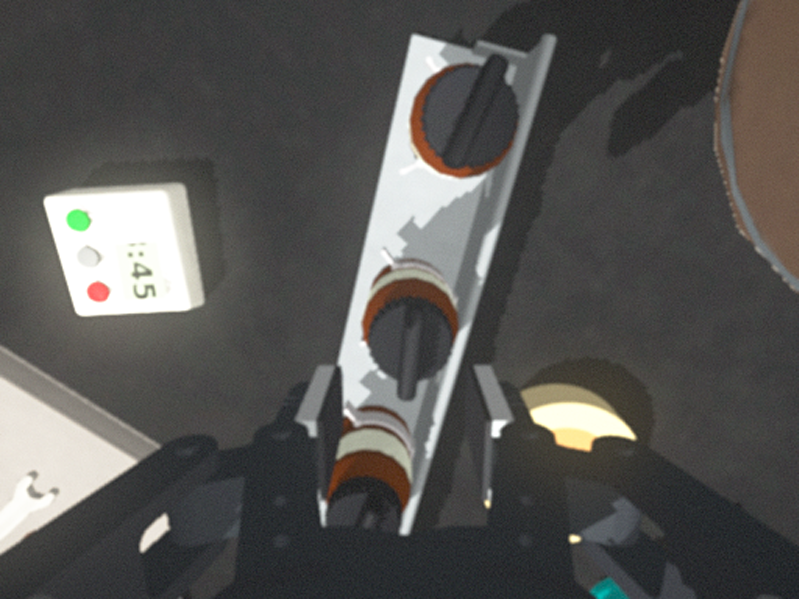

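The b3 bar runs from (412,304) to (407,397), centred between the fingers. I'll descend and close on it.

>>> carry_out([
  [[0, 0.02, 0.5, 0, 0, 0], [0, 0.02, 0.5, 0, 0, 0], [0, 0, 0, 0, 0, 0]],
])

```text
clock: 3.62
position: [0.5398, 0.2877, 0.0794]
ee_rot: [0.423, 0.906, -0.001, 0.0]
ft_force: [-0.8, -0.9, -0.7]
grip_width: 0.452
grasp_force: 0.0
```

>>> carry_out([
  [[0, 0, 0, 0, 0, 0], [0, 0, 0, 0, 0, 0], [0, 0, 0, 0, 0, 0], [0, 0, 0, 0, 0, 0], [0, 0, 0, 0, 0, 0], [0, 0, 0, 0, 0, 0]],
], hand=1, force=20)

```text
clock: 4.12
position: [0.5404, 0.2884, 0.0824]
ee_rot: [0.423, 0.906, -0.0, 0.001]
ft_force: [-3.5, -6.1, 9.7]
grip_width: 0.084
grasp_force: 19.4
```

```bash
cat >> h.py <<'E'
def st():
    o=get_obs();print(round(o['clock'],2),'p',np.round(o['position'],4),'F',np.round(o['ft_force'],2),'T',np.round(o['torque'],3),'w',round(o['grip_width'],3),'g',np.round(o['grasp_force'],1))
E
python3 - <<'E'
from h import *
import pickle
st();plan([.538,.2885,.081],.70,1)
p=pickle.load(open('w2.pkl','rb'))
A,B=[ray('wrist',np.array(u)/1.56,.09,p) for u in((497,60),(456,163))];d=A-B
print('b4',(A+B)/2,np.linalg.norm(d),np.arctan2(-d[0],d[1]))
E
```

```text
4.12 p [0.5404 0.2884 0.0824] F [-3.47 -6.08  9.7 ] T [-1.39   0.808 -0.211] w 0.084 g 19.4
clock 4.12 pos [0.5404 0.2884 0.0824] yyaw 0.698 q7 -0.21
1 rows of [ 0.041 -0.045  0.036] [ 0.004  0.023 -0.021] mm 2.8
b4 [0.50064563 0.36806459 0.09      ] 0.03411216976685374 0.3285720854018005
```

>>> carry_out([
  [[0, 0, -0.06, 0, 0, 0], [0, 0, 0, 0, 0, 0]],
])

```text
clock: 4.28
position: [0.54, 0.289, 0.0839]
ee_rot: [0.422, 0.906, 0.0, 0.001]
ft_force: [-1.9, -2.3, 1.5]
grip_width: 0.081
grasp_force: 21.0
```

```bash
python3 -c "
from h import *
st()"
```

```text
4.28 p [0.54   0.289  0.0839] F [-1.88 -2.33  1.52] T [-0.71   0.346 -0.009] w 0.081 g 21.0
```

>>> carry_out([
  [[0, 0, 0, 0, 0, 0.5], [0, 0, 0, 0, 0, 0.5], [0, 0, 0, 0, 0, 0.5], [0, 0, 0, 0, 0, 0.5], [0, 0, 0, 0, 0, 0]],
])

```text
clock: 4.7
position: [0.5394, 0.29, 0.0832]
ee_rot: [0.515, 0.857, 0.0, 0.0]
ft_force: [-1.4, 0.1, -1.2]
grip_width: 0.081
grasp_force: 20.6
```

Run:
```python
from h import *
st();plan([.538,.2885,.081],.70,1)
im=camera('wrist');cv2.imwrite('pics/w3.png',im[:,:,::-1])
```

```text
4.7 p [0.5394 0.29   0.0832] F [-1.39  0.15 -1.15] T [0.042 0.155 0.016] w 0.081 g 20.6
clock 4.7 pos [0.5394 0.29   0.0832] yyaw 0.488 q7 -0.4
1 rows of [-0.017 -0.05   0.056] [ 0.009 -0.003 -2.021] mm 3.1
```

The twist met almost no torque (0.02 N m), so this cap looks loose. I'll turn it further; even a tight bottle would stay within limits.

>>> carry_out([
  [[0, 0, 0, 0, 0, 0.6], [0, 0, 0, 0, 0, 0.6], [0, 0, 0, 0, 0, 0.6], [0, 0, 0, 0, 0, 0.6], [0, 0, 0, 0, 0, 0.6], [0, 0, 0, 0, 0, 0.6]],
])

```text
clock: 5.25
position: [0.5395, 0.2899, 0.0829]
ee_rot: [0.666, 0.746, 0.0, -0.0]
ft_force: [-0.5, -0.2, -1.7]
grip_width: 0.079
grasp_force: 20.4
```

```bash
python3 -c "
from h import *
st()"
```

```text
5.25 p [0.5395 0.2899 0.0829] F [-0.46 -0.19 -1.67] T [0.246 0.18  0.118] w 0.079 g 20.4
```

>>> carry_out([
  [[0, 0, 0, 0, 0, 0], [0, 0, 0, 0, 0, 0], [0, 0, -0.5, 0, 0, 0], [0, 0, -0.6, 0, 0, 0], [0, 0, -0.6, 0, 0, 0], [0, 0, -0.6, 0, 0, 0], [0, 0, 0, 0, 0, 0]],
], hand=0)

```text
clock: 5.83
position: [0.5414, 0.2909, 0.18]
ee_rot: [0.665, 0.747, 0.003, 0.001]
ft_force: [-0.1, -0.2, 0.9]
grip_width: 0.499
grasp_force: 0.0
```

Run:
```python
from h import *
import pickle
st();plan([.538,.2885,.15],.458,1)
p=camera_params('wrist');im=camera('wrist');pickle.dump(p,open('w4.pkl','wb'))
cv2.imwrite('pics/w4.png',cv2.resize(im[:,:,::-1],None,fx=1.56,fy=1.56,interpolation=cv2.INTER_CUBIC))
```

```text
5.83 p [0.5414 0.2909 0.18  ] F [-0.1  -0.23  0.87] T [0.05  0.011 0.019] w 0.499 g 0.0
clock 5.83 pos [0.5414 0.2909 0.18  ] yyaw 0.116 q7 -0.69
1 rows of [-0.053 -0.096  0.748] [ 0.069 -0.012 -3.263] mm 30.3
```

View pics/w4.png

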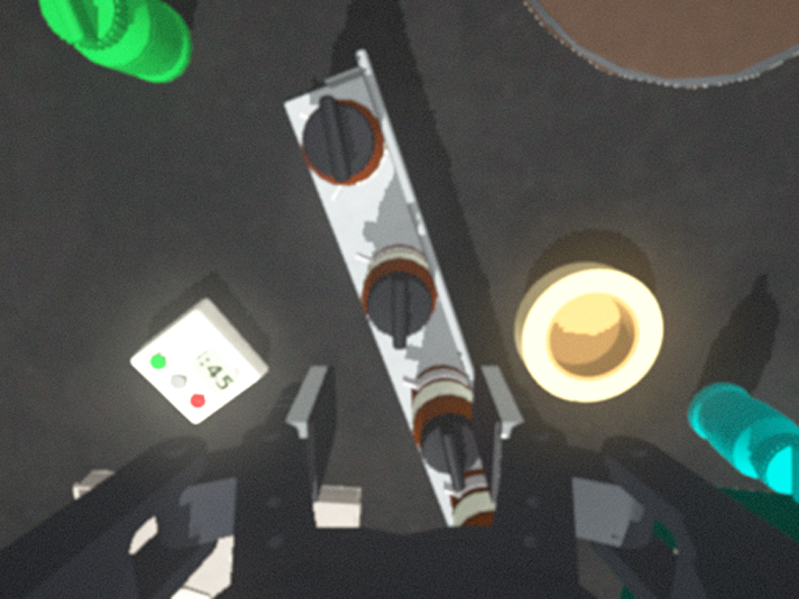

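>>> carry_out([
  [[0, -0.05, 0.8, 0, 0, 0], [0, 0, 0.8, 0, 0, 0], [0, 0, 0.78, 0, 0, 0], [0, 0, 0, 0, 0, 0]],
])

```text
clock: 6.22
position: [0.5347, 0.2867, 0.0729]
ee_rot: [0.665, 0.747, -0.004, -0.001]
ft_force: [-0.7, -0.5, -1.3]
grip_width: 0.498
grasp_force: 0.1
```

>>> carry_out([
  [[0, 0, 0, 0, 0, 0], [0, 0, 0, 0, 0, 0], [0, 0, 0, 0, 0, 0], [0, 0, 0, 0, 0, 0], [0, 0, 0, 0, 0, 0]],
], hand=1)

```text
clock: 6.63
position: [0.5389, 0.2899, 0.0815]
ee_rot: [0.666, 0.746, 0.002, 0.001]
ft_force: [2.2, 0.6, 6.8]
grip_width: 0.078
grasp_force: 24.4
```

```bash
python3 -c "
from h import *
st()"
```

```text
6.63 p [0.5389 0.2899 0.0815] F [2.22 0.58 6.77] T [ 0.115 -0.41   0.01 ] w 0.078 g 24.4
```

>>> carry_out([
  [[0, 0, 0, 0, 0, -0.3], [0, 0, 0, 0, 0, -0.3], [0, 0, 0, 0, 0, -0.3], [0, 0, 0, 0, 0, -0.3]],
])

```text
clock: 6.97
position: [0.5391, 0.2898, 0.0815]
ee_rot: [0.617, 0.787, 0.002, 0.001]
ft_force: [1.7, 0.2, 6.2]
grip_width: 0.08
grasp_force: 24.5
```

```bash
python3 -c "
from h import *
st()"
```

```text
6.97 p [0.5391 0.2898 0.0815] F [1.66 0.17 6.21] T [ 0.219 -0.575 -0.268] w 0.08 g 24.5
```

>>> carry_out([
  [[0, 0, 0, 0, 0, -0.3], [0, 0, 0, 0, 0, -0.3], [0, 0, 0, 0, 0, -0.3], [0, 0, 0, 0, 0, 0], [0, 0, 0, 0, 0, 0]],
])

```text
clock: 7.38
position: [0.5392, 0.2898, 0.0815]
ee_rot: [0.58, 0.814, 0.002, 0.001]
ft_force: [2.6, 0.8, 6.3]
grip_width: 0.075
grasp_force: 24.4
```

```bash
python3 -c "
from h import *
st();plan([.538,.2885,.15],.116,1)"
```

```text
7.38 p [0.5392 0.2898 0.0815] F [2.61 0.8  6.32] T [ 0.043 -0.59  -0.141] w 0.075 g 24.4
clock 7.38 pos [0.5392 0.2898 0.0815] yyaw 0.333 q7 -0.54
1 rows of [-0.02  -0.031 -1.714] [ 0.039 -0.007  2.07 ] mm 68.6
```

That twist met 0.15–0.27 N m, so b3 is probably tight and turned in its clip. I'll release it near straight and compare with b2.

>>> carry_out([
  [[0, 0, 0, 0, 0, 0], [0, 0, 0, 0, 0, 0], [0, 0, -0.5, 0, 0, 0], [0, 0, -0.6, 0, 0, 0], [0, 0, -0.4, 0, 0, 0], [0, 0, 0, 0, 0, 0]],
], hand=0)

```text
clock: 7.88
position: [0.5385, 0.2903, 0.1429]
ee_rot: [0.58, 0.815, 0.002, 0.001]
ft_force: [-0.1, 0.3, 0.1]
grip_width: 0.5
grasp_force: 0.0
```

Run:
```python
from h import *
import pickle
p=pickle.load(open('w4.pkl','rb'))
A,B=[ray('wrist',np.array(u)/1.56,.09,p) for u in((447,415),(458,488))];d=A-B
print('b2',(A+B)/2,np.linalg.norm(d),np.arctan2(-d[0],d[1]))
A,B=[ray('wrist',np.array(u)/1.56,.09,p) for u in((400,272),(400,347))];d=A-B
print('b3',(A+B)/2,np.linalg.norm(d),np.arctan2(-d[0],d[1]))
A,B=[ray('wrist',np.array(u)/1.56,.09,p) for u in((328,98),(343,178))];d=A-B
print('b4',(A+B)/2,np.linalg.norm(d),np.arctan2(-d[0],d[1]))
plan([.578,.211,.13],.41,4)
```

```text
b2 [0.57660426 0.2148107  0.09      ] 0.04531154209561177 0.2745074811037724
b3 [0.53921557 0.29106288 0.09      ] 0.038791714838273934 0.11412771655851625
b4 [0.50110398 0.36800374 0.09      ] 0.0347639795963001 0.2750898617869463
clock 7.88 pos [0.5385 0.2903 0.1429] yyaw 0.334 q7 -0.51
4 rows of [-0.551  0.055  0.081] [ 0.01  -0.001 -0.182] mm 22.4
```

>>> carry_out([
  [[-0.55, 0.055, 0.08, 0, 0, -0.15], [-0.55, 0.055, 0.08, 0, 0, -0.15], [-0.55, 0.055, 0.08, 0, 0, -0.15], [-0.55, 0.055, 0.08, 0, 0, -0.15], [0, 0, 0.3, 0, 0, 0], [0, 0, 0.4, 0, 0, 0], [0, 0, 0.4, 0, 0, 0], [0, 0, 0, 0, 0, 0], [0, 0, 0, 0, 0, 0]],
])

```text
clock: 8.63
position: [0.5755, 0.2098, 0.0817]
ee_rot: [0.554, 0.833, -0.001, -0.001]
ft_force: [0.0, -0.4, 0.2]
grip_width: 0.499
grasp_force: 0.0
```

>>> carry_out([
  [[0, 0, 0, 0, 0, 0], [0, 0, 0, 0, 0, 0], [0, 0, 0, 0, 0, 0], [0, 0, 0, 0, 0, 0], [0, 0, 0, 0, 0, 0]],
], hand=1)

```text
clock: 9.05
position: [0.5772, 0.2104, 0.0836]
ee_rot: [0.554, 0.832, 0.001, 0.001]
ft_force: [1.6, 2.7, 4.5]
grip_width: 0.082
grasp_force: 22.6
```

```bash
python3 -c "
from h import *
st();plan([.578,.211,.086],.41,1)"
```

```text
9.05 p [0.5772 0.2104 0.0836] F [1.59 2.66 4.55] T [ 0.385 -0.249 -0.002] w 0.082 g 22.6
clock 9.05 pos [0.5772 0.2104 0.0836] yyaw 0.396 q7 -0.33
1 rows of [ 0.006  0.025 -0.059] [ 0.021 -0.001 -0.132] mm 2.6
```

>>> carry_out([
  [[0, 0, 0, 0, 0, -0.3], [0, 0, 0, 0, 0, -0.3], [0, 0, 0, 0, 0, -0.3], [0, 0, 0, 0, 0, -0.3]],
])

```text
clock: 9.38
position: [0.5774, 0.2102, 0.0835]
ee_rot: [0.5, 0.866, 0.001, 0.001]
ft_force: [2.0, 1.3, 3.9]
grip_width: 0.075
grasp_force: 22.7
```

```bash
python3 -c "
from h import *
st()"
```

```text
9.38 p [0.5774 0.2102 0.0835] F [2.03 1.31 3.95] T [ 0.273 -0.482 -0.197] w 0.075 g 22.7
```

>>> carry_out([
  [[0, 0, 0, 0, 0, -0.3], [0, 0, 0, 0, 0, -0.3], [0, 0, 0, 0, 0, -0.3], [0, 0, 0, 0, 0, 0], [0, 0, 0, 0, 0, 0]],
])

```text
clock: 9.8
position: [0.5774, 0.2101, 0.0835]
ee_rot: [0.46, 0.888, 0.001, 0.001]
ft_force: [1.6, 1.3, 5.0]
grip_width: 0.074
grasp_force: 22.7
```

```bash
python3 -c "
from h import *
st()"
```

```text
9.8 p [0.5774 0.2101 0.0835] F [1.57 1.26 4.97] T [ 0.218 -0.496 -0.072] w 0.074 g 22.7
```

```bash
cat >> h.py <<'E'
def tz(n=8):
    v=[]
    for _ in range(n): camera('wrist');v.append(get_obs()['torque'][2])
    print('Tz',np.mean(v).round(3),'sd',np.std(v).round(3))
E
python3 -c "
from h import *
tz()"
```

```text
Tz -0.043 sd 0.018
```

>>> carry_out([
  [[0, 0, -0.04, 0, 0, 0.3], [0, 0, -0.04, 0, 0, 0.3], [0, 0, 0, 0, 0, 0.3], [0, 0, 0, 0, 0, 0.3], [0, 0, 0, 0, 0, 0.3], [0, 0, 0, 0, 0, 0.3], [0, 0, 0, 0, 0, 0.3], [0, 0, 0, 0, 0, 0.2]],
])

```text
clock: 10.87
position: [0.5762, 0.21, 0.0855]
ee_rot: [0.564, 0.826, -0.0, -0.0]
ft_force: [0.3, 1.9, -2.0]
grip_width: 0.074
grasp_force: 21.9
```

```bash
python3 -c "
from h import *
st();tz()"
```

```text
10.87 p [0.5762 0.21   0.0855] F [ 0.27  1.94 -1.99] T [ 0.528 -0.351  0.088] w 0.074 g 21.9
Tz 0.062 sd 0.033
```

>>> carry_out([
  [[0, 0, 0, 0, 0, 0], [0, 0, 0, 0, 0, 0], [0, 0, -0.5, 0, 0, 0], [0, 0, -0.6, 0, 0, 0], [0, 0, -0.2, 0, 0, 0], [0, 0, 0, 0, 0, 0]],
], hand=0)

```text
clock: 11.77
position: [0.5777, 0.2103, 0.1402]
ee_rot: [0.563, 0.826, 0.001, 0.001]
ft_force: [0.0, 0.6, -0.0]
grip_width: 0.498
grasp_force: 0.0
```

Run:
```python
from h import *
im=camera('wrist')
cv2.imwrite('pics/w5.png',cv2.resize(im[:,:,::-1],None,fx=1.56,fy=1.56,interpolation=cv2.INTER_CUBIC))
plan([.6155,.1315,.13],.44,4)
```

```text
clock 11.82 pos [0.577  0.2098 0.1385] yyaw 0.375 q7 -0.32
4 rows of [-0.544  0.031  0.053] [ 0.004  0.002 -0.156] mm 21.9
```

>>> carry_out([
  [[-0.544, 0.03, 0.05, 0, 0, -0.156], [-0.544, 0.03, 0.05, 0, 0, -0.156], [-0.544, 0.03, 0.05, 0, 0, -0.156], [-0.544, 0.03, 0.05, 0, 0, -0.156], [0, 0, 0.3, 0, 0, 0], [0, 0, 0.4, 0, 0, 0], [0, 0, 0.35, 0, 0, 0], [0, 0, 0, 0, 0, 0], [0, 0, 0, 0, 0, 0]],
])

```text
clock: 12.57
position: [0.6137, 0.1317, 0.0864]
ee_rot: [0.535, 0.845, -0.001, -0.001]
ft_force: [-0.3, 0.0, 0.8]
grip_width: 0.502
grasp_force: 0.0
```

>>> carry_out([
  [[0, 0, 0, 0, 0, 0], [0, 0, 0, 0, 0, 0], [0, 0, 0, 0, 0, 0], [0, 0, 0, 0, 0, 0], [0, 0, 0, 0, 0, 0]],
], hand=1)

```text
clock: 12.98
position: [0.6154, 0.1319, 0.0887]
ee_rot: [0.536, 0.845, 0.001, 0.001]
ft_force: [0.8, 1.8, 3.1]
grip_width: 0.072
grasp_force: 21.4
```

```bash
python3 -c "
from h import *
st();plan([.578,.211,.086],.41,1)"
```

```text
12.98 p [0.6154 0.1319 0.0887] F [0.85 1.82 3.15] T [ 0.234 -0.28   0.012] w 0.072 g 21.4
clock 12.98 pos [0.6154 0.1319 0.0887] yyaw 0.441 q7 -0.14
1 rows of [ 2.188 -0.003  0.067] [0.019 0.003 0.292] mm 87.6
```

>>> carry_out([
  [[0, 0, 0, 0, 0, -0.3], [0, 0, 0, 0, 0, -0.3], [0, 0, 0, 0, 0, -0.3], [0, 0, 0, 0, 0, -0.3]],
])

```text
clock: 13.32
position: [0.6154, 0.1318, 0.0886]
ee_rot: [0.481, 0.877, 0.001, 0.001]
ft_force: [0.9, 1.3, 4.1]
grip_width: 0.076
grasp_force: 21.4
```

```bash
python3 -c "
from h import *
st()"
```

```text
13.32 p [0.6154 0.1318 0.0886] F [0.92 1.29 4.06] T [ 0.192 -0.185 -0.03 ] w 0.076 g 21.4
```

>>> carry_out([
  [[0, 0, 0, 0, 0, -0.3], [0, 0, 0, 0, 0, -0.3], [0, 0, 0, 0, 0, -0.3], [0, 0, 0, 0, 0, 0], [0, 0, 0, 0, 0, 0]],
])

```text
clock: 13.73
position: [0.6153, 0.1318, 0.0885]
ee_rot: [0.44, 0.898, 0.001, 0.001]
ft_force: [1.7, 1.6, 5.7]
grip_width: 0.073
grasp_force: 21.6
```

```bash
python3 -c "
from h import *
st();tz()"
```

```text
13.73 p [0.6153 0.1318 0.0885] F [1.66 1.57 5.72] T [ 0.264 -0.201 -0.042] w 0.073 g 21.6
Tz 0.021 sd 0.02
```

b1 shows almost no torque (−0.03 moving, 0.02 at rest), against −0.2 to −0.27 for b2 and b3. I'll turn it further to confirm.

>>> carry_out([
  [[0, 0, -0.03, 0, 0, -0.3], [0, 0, -0.02, 0, 0, -0.3], [0, 0, 0, 0, 0, -0.3], [0, 0, 0, 0, 0, -0.3], [0, 0, 0, 0, 0, -0.3]],
])

```text
clock: 14.55
position: [0.6142, 0.1309, 0.0891]
ee_rot: [0.368, 0.93, -0.001, -0.001]
ft_force: [0.0, 0.0, -1.3]
grip_width: 0.07
grasp_force: 20.8
```

```bash
python3 -c "
from h import *
st();tz(3)"
```

```text
14.55 p [0.6142 0.1309 0.0891] F [ 0.    0.05 -1.34] T [-0.03  -0.1   -0.044] w 0.07 g 20.8
Tz -0.036 sd 0.037
```

>>> carry_out([
  [[0, 0, 0, 0, 0, -0.3], [0, 0, 0, 0, 0, -0.3], [0, 0, 0, 0, 0, -0.3]],
])

```text
clock: 14.95
position: [0.6143, 0.1311, 0.0892]
ee_rot: [0.324, 0.946, -0.0, -0.0]
ft_force: [-0.1, -0.3, -2.6]
grip_width: 0.074
grasp_force: 20.6
```

```bash
python3 -c "
from h import *
st();tz(3);plan([.6155,.132,.15],.458,1)"
```

```text
14.95 p [0.6143 0.1311 0.0892] F [-0.13 -0.34 -2.58] T [-0.005 -0.122 -0.031] w 0.074 g 20.6
Tz 0.023 sd 0.007
clock 15.1 pos [0.6145 0.1312 0.0893] yyaw 0.91 q7 0.29
1 rows of [-0.007  0.031 -1.517] [-8.000e-03 -2.000e-03  4.313e+00] mm 60.699999999999996
```

b1 stays free to turn at 27°. I'll leave it there and check b4 the same way to exclude doubt.

>>> carry_out([
  [[0, 0, 0, 0, 0, 0], [0, 0, 0, 0, 0, 0], [0, 0, -0.5, 0, 0, 0], [0, 0, -0.6, 0, 0, 0], [0, 0, -0.2, 0, 0, 0], [0, 0, 0, 0, 0, 0]],
], hand=0)

```text
clock: 15.6
position: [0.616, 0.1321, 0.1444]
ee_rot: [0.324, 0.946, 0.001, 0.002]
ft_force: [-0.9, -0.8, 0.1]
grip_width: 0.494
grasp_force: 0.0
```

Run:
```python
from h import *
plan([.5005,.3675,.137],.32,9)
```

```text
clock 15.6 pos [0.616  0.1321 0.1444] yyaw 0.911 q7 0.32
9 rows of [0.725 0.141 0.02 ] [0.004 0.002 0.627] mm 29.6
```

>>> carry_out([
  [[0.725, 0.141, 0.02, 0, 0, 0.627], [0.725, 0.141, 0.02, 0, 0, 0.627], [0.725, 0.141, 0.02, 0, 0, 0.627], [0.725, 0.141, 0.02, 0, 0, 0.627], [0.725, 0.141, 0.02, 0, 0, 0.627], [0.725, 0.141, 0.02, 0, 0, 0.627], [0.725, 0.141, 0.02, 0, 0, 0.627], [0.725, 0.141, 0.02, 0, 0, 0.627], [0.725, 0.141, 0.02, 0, 0, 0.627], [0, 0, 0, 0, 0, 0], [0, 0, 0, 0, 0, 0]],
])

```text
clock: 16.52
position: [0.4975, 0.3685, 0.1335]
ee_rot: [0.584, 0.812, -0.0, -0.0]
ft_force: [0.5, -1.2, -0.1]
grip_width: 0.507
grasp_force: 0.0
```

Run:
```python
from h import *
plan([.5005,.3675,.086],.32,4)
```

```text
clock 16.52 pos [0.4975 0.3685 0.1335] yyaw 0.324 q7 -0.67
4 rows of [-0.012  0.016  0.297] [-0.003 -0.001  0.01 ] mm 11.9
```

>>> carry_out([
  [[-0.01, 0.016, 0.28, 0, 0, 0], [-0.01, 0.016, 0.28, 0, 0, 0], [-0.01, 0.016, 0.28, 0, 0, 0], [-0.01, 0.016, 0.28, 0, 0, 0], [0, 0, 0, 0, 0, 0]],
])

```text
clock: 16.93
position: [0.5016, 0.3638, 0.0863]
ee_rot: [0.586, 0.811, -0.002, -0.001]
ft_force: [-0.1, 0.4, -1.2]
grip_width: 0.499
grasp_force: 0.0
```

>>> carry_out([
  [[0, 0, 0, 0, 0, 0], [0, 0, 0, 0, 0, 0], [0, 0, 0, 0, 0, 0], [0, 0, 0, 0, 0, 0], [0, 0, 0, 0, 0, 0]],
], hand=1)

```text
clock: 17.35
position: [0.5023, 0.3664, 0.0908]
ee_rot: [0.585, 0.811, 0.001, 0.0]
ft_force: [-0.7, -1.2, 5.0]
grip_width: -0.004
grasp_force: 2.8
```

>>> carry_out([
  [[0, 0, 0, 0, 0, -0.3], [0, 0, 0, 0, 0, -0.3], [0, 0, 0, 0, 0, -0.3], [0, 0, 0, 0, 0, -0.3]],
])

```text
clock: 17.68
position: [0.5025, 0.3665, 0.0908]
ee_rot: [0.532, 0.847, 0.001, 0.0]
ft_force: [-0.2, 0.4, 3.9]
grip_width: 0.001
grasp_force: 1.9
```

```bash
python3 -c "
from h import *
st();tz(3)"
```

```text
17.68 p [0.5025 0.3665 0.0908] F [-0.24  0.39  3.86] T [ 0.01   0.131 -0.051] w 0.001 g 1.9
Tz -0.013 sd 0.029
```

>>> carry_out([
  [[0, 0, 0, 0, 0, -0.3], [0, 0, 0, 0, 0, -0.3], [0, 0, 0, 0, 0, -0.3]],
])

```text
clock: 18.08
position: [0.5025, 0.3665, 0.0907]
ee_rot: [0.492, 0.87, 0.001, 0.0]
ft_force: [-0.5, -0.3, 5.0]
grip_width: -0.002
grasp_force: 2.7
```

```bash
python3 -c "
from h import *
st();tz(3)"
```

```text
18.08 p [0.5025 0.3665 0.0907] F [-0.49 -0.31  5.01] T [ 0.046  0.111 -0.06 ] w -0.002 g 2.7
Tz -0.02 sd 0.05
```

The fingers closed above b4's bar. I'll retry lower.

>>> carry_out([
  [[0, 0, -0.3, 0, 0, 0.7], [0, 0, 0, 0, 0, 0.7], [0, 0, 0, 0, 0, 0.7], [0, 0, 0, 0, 0, 0], [0, 0, 0.3, 0, 0, 0], [0, 0, 0.2, 0, 0, 0], [0, 0, 0, 0, 0, 0]],
], hand=0.2)

```text
clock: 18.82
position: [0.5011, 0.3648, 0.079]
ee_rot: [0.585, 0.811, -0.002, -0.0]
ft_force: [0.1, 0.7, -0.2]
grip_width: 0.399
grasp_force: 0.0
```

>>> carry_out([
  [[0, 0, 0, 0, 0, 0], [0, 0, 0, 0, 0, 0], [0, 0, 0, 0, 0, 0], [0, 0, 0, 0, 0, 0], [0, 0, 0, 0, 0, 0]],
], hand=1)

```text
clock: 19.23
position: [0.5019, 0.366, 0.0817]
ee_rot: [0.585, 0.811, -0.0, -0.0]
ft_force: [-0.9, 0.8, -2.9]
grip_width: 0.078
grasp_force: 25.7
```

>>> carry_out([
  [[0, 0, 0, 0, 0, -0.3], [0, 0, 0, 0, 0, -0.3], [0, 0, 0, 0, 0, -0.3], [0, 0, 0, 0, 0, -0.3]],
])

```text
clock: 19.57
position: [0.5025, 0.3652, 0.0818]
ee_rot: [0.533, 0.846, -0.0, 0.0]
ft_force: [-0.3, -1.8, -1.1]
grip_width: 0.078
grasp_force: 26.0
```

```bash
python3 -c "
from h import *
st();tz(3)"
```

```text
19.57 p [0.5025 0.3652 0.0818] F [-0.3  -1.79 -1.11] T [-0.417 -0.073 -0.103] w 0.078 g 26.0
Tz -0.065 sd 0.033
```

>>> carry_out([
  [[0, 0, 0, 0, 0, -0.3], [0, 0, 0, 0, 0, -0.3], [0, 0, 0, 0, 0, -0.3]],
])

```text
clock: 19.97
position: [0.5025, 0.3655, 0.0819]
ee_rot: [0.493, 0.87, -0.0, 0.0]
ft_force: [1.2, -2.1, -1.3]
grip_width: 0.074
grasp_force: 26.0
```

```bash
python3 -c "
from h import *
st();tz(3)"
```

```text
19.97 p [0.5025 0.3655 0.0819] F [ 1.15 -2.06 -1.3 ] T [-0.495 -0.184 -0.175] w 0.074 g 26.0
Tz -0.106 sd 0.016
```

b4 is tight (−0.10 at rest, −0.175 moving), so b1 is the loose one. I'll release b4 and go to b1 with the gripper turned for a body grasp.

>>> carry_out([
  [[0, 0, 0, 0, 0, 0], [0, 0, 0, 0, 0, 0], [0, 0, -0.6, 0, 0, 0], [0, 0, -0.8, 0, 0, 0], [0, 0, -0.8, 0, 0, 0], [0, 0, 0, 0, 0, 0]],
], hand=-0.3)

```text
clock: 20.62
position: [0.5034, 0.3688, 0.1764]
ee_rot: [0.493, 0.87, 0.004, 0.001]
ft_force: [-0.2, 2.0, 0.3]
grip_width: 0.652
grasp_force: 0.0
```

Run:
```python
from h import *
plan([.6155,.132,.18],-1.113,17)
```

```text
clock 20.62 pos [0.5034 0.3688 0.1764] yyaw 0.541 q7 -0.45
17 rows of [-0.337  0.272 -0.005] [ 0.003 -0.005  0.929] mm 17.3
```

>>> carry_out([
  [[-0.337, 0.272, 0, 0, 0, 0.929], [-0.337, 0.272, 0, 0, 0, 0.929], [-0.337, 0.272, 0, 0, 0, 0.929], [-0.337, 0.272, 0, 0, 0, 0.929], [-0.337, 0.272, 0, 0, 0, 0.929], [-0.337, 0.272, 0, 0, 0, 0.929], [-0.337, 0.272, 0, 0, 0, 0.929], [-0.337, 0.272, 0, 0, 0, 0.929], [-0.337, 0.272, 0, 0, 0, 0.929], [-0.337, 0.272, 0, 0, 0, 0.929], [-0.337, 0.272, 0, 0, 0, 0.929], [-0.337, 0.272, 0, 0, 0, 0.929], [-0.337, 0.272, 0, 0, 0, 0.929], [-0.337, 0.272, 0, 0, 0, 0.929], [-0.337, 0.272, 0, 0, 0, 0.929], [-0.337, 0.272, 0, 0, 0, 0.929], [-0.337, 0.272, 0, 0, 0, 0.929], [0, 0, 0, 0, 0, 0], [0, 0, 0, 0, 0, 0]],
], hand=-0.6)

```text
clock: 22.2
position: [0.6142, 0.1285, 0.17]
ee_rot: [0.974, 0.227, 0.0, 0.0]
ft_force: [-1.0, 0.6, -0.5]
grip_width: 0.799
grasp_force: 0.0
```

Run:
```python
from h import *
import pickle
plan([.6155,.132,.18],-1.113,1)
p=camera_params('wrist');im=camera('wrist');pickle.dump(p,open('w6.pkl','wb'))
print(1.56*px('wrist',[.6155,.132,.09],p))
cv2.imwrite('pics/w6.png',cv2.resize(im[:,:,::-1],None,fx=1.56,fy=1.56,interpolation=cv2.INTER_CUBIC))
```

```text
clock 22.2 pos [0.6142 0.1285 0.17  ] yyaw -1.113 q7 -1.55
1 rows of [ 0.068 -0.063 -0.251] [ 0.005 -0.005 -0.003] mm 10.7
[400.13180384 308.61661168]
```

View pics/w6.png

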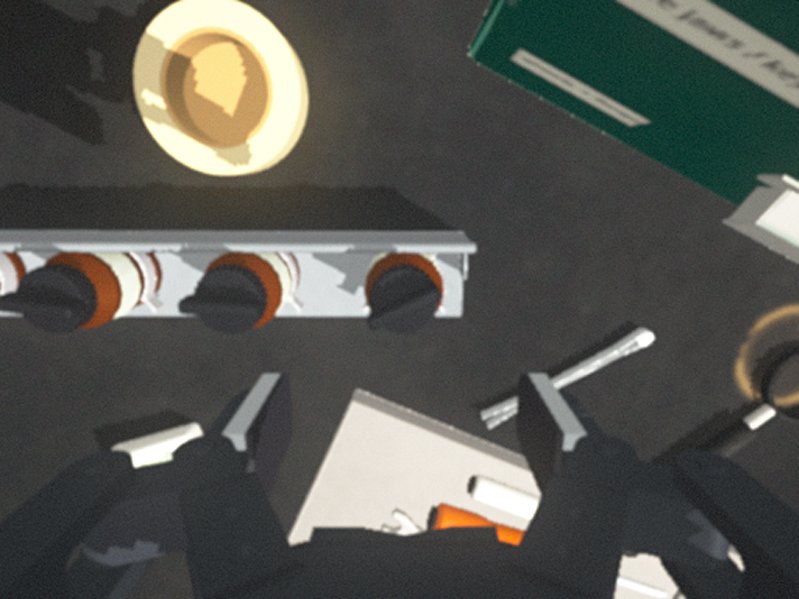

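b1's bar runs visibly askew from (370,325) to (440,283), while the other bars lie along the rack, and b1 is centred between the fingers. I'll descend around its body.

>>> carry_out([
  [[0.03, -0.03, 0.45, 0, 0, 0], [0.03, -0.03, 0.5, 0, 0, 0], [0, 0, 0.6, 0, 0, 0], [0, 0, 0.5, 0, 0, 0], [0, 0, 0.4, 0, 0, 0], [0, 0, 0, 0, 0, 0]],
])

```text
clock: 22.75
position: [0.613, 0.1333, 0.0681]
ee_rot: [0.974, 0.229, -0.003, -0.001]
ft_force: [-1.1, -0.2, -0.0]
grip_width: 0.796
grasp_force: 0.0
```

```bash
python3 -c "
from h import *
st();plan([.6152,.1318,.0255],-1.113,4)"
```

```text
22.75 p [0.613  0.1333 0.0681] F [-1.1  -0.18 -0.  ] T [-0.021  0.051  0.022] w 0.796 g 0.0
clock 22.75 pos [0.613  0.1333 0.0681] yyaw -1.11 q7 -1.59
4 rows of [0.009 0.015 0.266] [-0.006  0.011  0.008] mm 10.7
```

>>> carry_out([
  [[0.01, 0.01, 0.26, 0, 0, 0], [0.01, 0.01, 0.26, 0, 0, 0], [0.01, 0.01, 0.26, 0, 0, 0], [0, 0, 0.2, 0, 0, 0], [0, 0, 0, 0, 0, 0], [0, 0, 0, 0, 0, 0], [0, 0, 0, 0, 0, 0]],
])

```text
clock: 23.33
position: [0.6171, 0.1317, 0.0331]
ee_rot: [0.974, 0.227, 0.0, 0.0]
ft_force: [0.4, -1.4, -0.4]
grip_width: 0.804
grasp_force: 0.0
```

```bash
python3 -c "
from h import *
st();plan([.6152,.1318,.0255],-1.113,1)"
```

```text
23.33 p [0.6171 0.1317 0.0331] F [ 0.43 -1.35 -0.41] T [-0.004  0.008 -0.01 ] w 0.804 g 0.0
clock 23.33 pos [0.6171 0.1317 0.0331] yyaw -1.113 q7 -1.61
1 rows of [-0.041 -0.023  0.189] [ 0.002 -0.006 -0.001] mm 7.8
```

>>> carry_out([
  [[-0.04, 0, 0.1, 0, 0, 0], [0, 0, 0.08, 0, 0, 0], [0, 0, 0, 0, 0, 0]],
])

```text
clock: 23.58
position: [0.615, 0.1306, 0.0248]
ee_rot: [0.974, 0.227, -0.0, 0.0]
ft_force: [0.5, -0.1, -0.3]
grip_width: 0.802
grasp_force: 0.0
```

>>> carry_out([
  [[0, 0, 0, 0, 0, 0], [0, 0, 0, 0, 0, 0], [0, 0, 0, 0, 0, 0], [0, 0, 0, 0, 0, 0], [0, 0, 0, 0, 0, 0]],
], hand=1, force=60)

```text
clock: 24.0
position: [0.6156, 0.1305, 0.0258]
ee_rot: [0.974, 0.227, 0.0, 0.0]
ft_force: [-2.0, -2.2, 4.8]
grip_width: 0.498
grasp_force: 60.2
```

```bash
python3 -c "
from h import *
st();plan([.6152,.1318,.0255],-1.113,1)"
```

```text
24.0 p [0.6156 0.1305 0.0258] F [-1.97 -2.19  4.8 ] T [-0.408  0.4   -0.013] w 0.498 g 60.2
clock 24.0 pos [0.6156 0.1305 0.0258] yyaw -1.114 q7 -1.61
1 rows of [ 0.006 -0.035  0.008] [ 0.006 -0.002 -0.007] mm 1.4
```

>>> carry_out([
  [[-0.15, 0, 0, 0, 0, 0], [-0.15, 0, 0, 0, 0, 0], [-0.15, 0, 0, 0, 0, 0], [-0.15, 0, 0, 0, 0, 0], [-0.15, 0, 0, 0, 0, 0], [-0.15, 0, 0, 0, 0, 0], [-0.15, 0, 0, 0, 0, 0], [-0.15, 0, 0, 0, 0, 0], [-0.15, 0, 0, 0, 0, 0], [-0.05, 0, 0, 0, 0, 0], [0, 0, 0, 0, 0, 0], [0, 0, 0, 0, 0, 0]],
])

```text
clock: 25.0
position: [0.5644, 0.1057, 0.0248]
ee_rot: [0.974, 0.227, -0.001, 0.0]
ft_force: [1.3, -0.2, -2.0]
grip_width: 0.499
grasp_force: 61.0
```

```bash
python3 -c "
from h import *
st();print(ray('top',(225,205),.02))"
```

```text
25.0 p [0.5644 0.1057 0.0248] F [ 1.27 -0.22 -2.03] T [-0.017 -0.065 -0.009] w 0.499 g 61.0
[0.52494714 0.1226962  0.02      ]
```

>>> carry_out([
  [[0, 0, -0.2, 0, 0, 0], [-0.05, 0, -0.5, 0, 0, 0], [-0.1, 0, -0.8, 0, 0, 0], [-0.1, 0, -0.8, 0, 0, 0], [0, 0, -0.7, 0, 0, 0], [0, 0, -0.4, 0, 0, 0], [0, 0, 0, 0, 0, 0]],
])

```text
clock: 25.58
position: [0.5581, 0.1025, 0.166]
ee_rot: [0.974, 0.227, 0.003, 0.0]
ft_force: [1.4, 0.1, -1.5]
grip_width: 0.497
grasp_force: 61.0
```

```bash
python3 -c "
from h import *
st()
C=np.array([ray('top',(320+(u-550)/4,180+v/4),.018) for u,v in((620,52),(765,82),(745,227),(595,197))]);print(C,C.mean(0),np.linalg.norm(C-np.roll(C,1,0),axis=1))
for u in((348,143),(371,150)):print(ray('top',u,.18))
for n in (15,16):plan([.503,-.353,.16],-1.113-.85,n)
cv2.imwrite('pics/top1.png',camera('top')[:,:,::-1])
"
```

```text
25.58 p [0.5581 0.1025 0.166 ] F [ 1.41  0.06 -1.45] T [ 0.056 -0.033 -0.029] w 0.497 g 61.0
[[ 0.58144464 -0.29955545  0.018     ]
 [ 0.55636948 -0.43654393  0.018     ]
 [ 0.41996465 -0.4141353   0.018     ]
 [ 0.44441551 -0.27452548  0.018     ]] [ 0.50054857 -0.35619004  0.018     ] [0.13929639 0.13926453 0.13823322 0.14173478]
[ 0.72857492 -0.29682681  0.18      ]
[ 0.70625273 -0.37498754  0.18      ]
clock 25.58 pos [0.5581 0.1025 0.166 ] yyaw -1.113 q7 -1.51
15 rows of [-0.142  0.775  0.01 ] [-0.    -0.004  0.541] mm 31.5
clock 25.58 pos [0.5581 0.1025 0.166 ] yyaw -1.113 q7 -1.51
16 rows of [-0.132  0.727  0.009] [-0.    -0.004  0.507] mm 29.6
```

```bash
python3 -c "
from h import *
plan([.5005,-.356,.13],-1.75,15)
"
```

```text
clock 25.63 pos [0.5572 0.1021 0.1634] yyaw -1.113 q7 -1.51
15 rows of [-0.219  0.751  0.056] [ 0.    -0.002  0.406] mm 31.4
```

>>> carry_out([
  [[-0.22, 0.4, 0, 0, 0, 0.406], [-0.22, 0.75, 0, 0, 0, 0.406], [-0.22, 0.75, 0, 0, 0, 0.406], [-0.22, 0.75, 0, 0, 0, 0.406], [-0.22, 0.75, 0, 0, 0, 0.406], [-0.22, 0.75, 0, 0, 0, 0.406], [-0.22, 0.75, 0, 0, 0, 0.406], [-0.22, 0.75, 0, 0, 0, 0.406], [-0.22, 0.75, 0, 0, 0, 0.406], [-0.22, 0.75, 0, 0, 0, 0.406], [-0.22, 0.75, 0, 0, 0, 0.406], [-0.22, 0.75, 0, 0, 0, 0.406], [-0.22, 0.75, 0, 0, 0, 0.406], [-0.22, 0.75, 0, 0, 0, 0.406], [-0.22, 0.75, 0, 0, 0, 0.406], [0, 0.35, 0, 0, 0, 0], [0, 0, 0, 0, 0, 0], [0, 0, 0, 0, 0, 0]],
])

```text
clock: 27.13
position: [0.4888, -0.3572, 0.1598]
ee_rot: [0.996, -0.091, -0.001, -0.001]
ft_force: [0.8, 0.5, -1.5]
grip_width: 0.496
grasp_force: 61.0
```

```bash
python3 -c "
from h import *
st()
plan([.5005,-.356,.034],-1.75,6)
"
```

```text
27.13 p [ 0.4888 -0.3572  0.1598] F [ 0.82  0.45 -1.5 ] T [0.076 0.026 0.046] w 0.496 g 61.0
clock 27.13 pos [ 0.4888 -0.3572  0.1598] yyaw -1.752 q7 -1.26
6 rows of [ 0.048 -0.014  0.524] [-0.002  0.004 -0.004] mm 21.1
```

>>> carry_out([
  [[0.05, -0.01, 0.5, 0, 0, 0], [0.05, -0.01, 0.6, 0, 0, 0], [0.05, -0.01, 0.6, 0, 0, 0], [0.05, -0.01, 0.6, 0, 0, 0], [0.05, -0.01, 0.45, 0, 0, 0], [0.05, 0, 0.3, 0, 0, 0], [0, 0, 0, 0, 0, 0], [0, 0, 0, 0, 0, 0]],
])

```text
clock: 27.8
position: [0.5023, -0.3561, 0.0392]
ee_rot: [0.996, -0.089, -0.0, -0.0]
ft_force: [-0.1, -0.5, -1.9]
grip_width: 0.5
grasp_force: 60.9
```

```bash
python3 -c "
from h import *
st()
plan([.5005,-.356,.0265],-1.75,1)
"
```

```text
27.8 p [ 0.5023 -0.3561  0.0392] F [-0.08 -0.52 -1.9 ] T [-0.069 -0.034  0.021] w 0.5 g 60.9
clock 27.8 pos [ 0.5023 -0.3561  0.0392] yyaw -1.75 q7 -1.3
1 rows of [-0.045  0.006  0.317] [-0.008  0.007  0.005] mm 12.8
```

>>> carry_out([
  [[0, 0, 0.1, 0, 0, 0], [0, 0, 0.1, 0, 0, 0], [0, 0, 0.06, 0, 0, 0], [0, 0, 0.05, 0, 0, 0], [0, 0, 0, 0, 0, 0], [0, 0, 0, 0, 0, 0]],
])

```text
clock: 28.3
position: [0.502, -0.3572, 0.0271]
ee_rot: [0.996, -0.09, 0.0, 0.0]
ft_force: [1.2, 0.8, -1.2]
grip_width: 0.496
grasp_force: 60.9
```

```bash
python3 -c "
from h import *
st()
"
```

```text
28.3 p [ 0.502  -0.3572  0.0271] F [ 1.19  0.81 -1.2 ] T [-0.023 -0.016  0.025] w 0.496 g 60.9
```

>>> carry_out([
  [[0, 0, 0.04, 0, 0, 0], [0, 0, 0.03, 0, 0, 0], [0, 0, 0, 0, 0, 0]],
])

```text
clock: 28.55
position: [0.5024, -0.3575, 0.0258]
ee_rot: [0.996, -0.09, 0.0, 0.0]
ft_force: [-5.1, 2.6, 11.8]
grip_width: 0.497
grasp_force: 62.6
```

Contact with the tray floor shows in the upward force. I'll release and rise.

>>> carry_out([
  [[0, 0, -0.03, 0, 0, 0], [0, 0, 0, 0, 0, 0], [0, 0, 0, 0, 0, 0], [0, 0, 0, 0, 0, 0], [0, 0, -0.3, 0, 0, 0], [0, 0, -0.5, 0, 0, 0], [0, 0, -0.8, 0, 0, 0], [0, 0, -0.8, 0, 0, 0], [0, 0, -0.8, 0, 0, 0], [0, 0, -0.8, 0, 0, 0], [-0.8, 0, 0, 0, 0, 0], [-0.8, 0, 0, 0, 0, 0], [0, 0, 0, 0, 0, 0], [0, 0, 0, 0, 0, 0]],
], hand=-0.5)

```text
clock: 29.72
position: [0.4377, -0.346, 0.1866]
ee_rot: [0.996, -0.091, 0.0, 0.001]
ft_force: [-0.3, -0.8, 0.4]
grip_width: 0.751
grasp_force: 0.0
```

Run:
```python
from h import *
st();plan([.4,-.356,.2],-1.75,1)
f=lambda a:cv2.resize(a[:,:,::-1],(512,384))
t=camera('top');w=camera('wrist')
o=np.zeros((600,800,3),np.uint8)
o[:360,:440]=cv2.resize(t[165:255,135:245,::-1],None,fx=4,fy=4,interpolation=cv2.INTER_CUBIC)
o[:320,440:740]=cv2.resize(t[180:260,320:395,::-1],None,fx=4,fy=4,interpolation=cv2.INTER_CUBIC)
o[360:600,:320]=cv2.resize(w[:,:,::-1],(320,240))
o[320:600,420:800]=cv2.resize(camera('scene')[130:200,290:385,::-1],None,fx=4,fy=4,interpolation=cv2.INTER_CUBIC)
cv2.imwrite('pics/end.png',o)
```

```text
29.72 p [ 0.4377 -0.346   0.1866] F [-0.25 -0.84  0.35] T [ 0.03  -0.029  0.009] w 0.751 g 0.0
clock 29.72 pos [ 0.4377 -0.346   0.1866] yyaw -1.753 q7 -1.21
1 rows of [-0.881  0.416 -0.335] [ 0.011 -0.006 -0.025] mm 41.2
```

View pics/end.png

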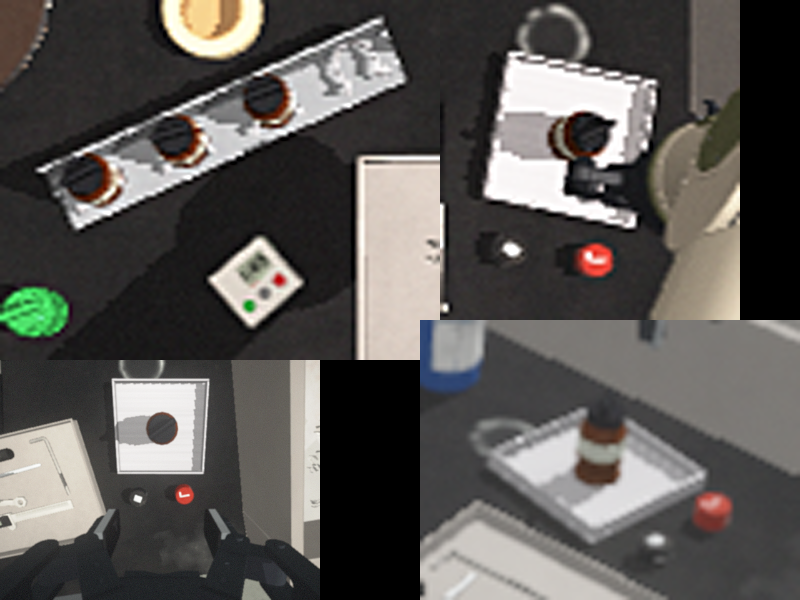

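The bottle stands upright in the middle of the tray, the other three are in their clips, and the bystanders have not been moved.

```bash
python3 -c "
from workcell import *
print(hand_in())"
```

```text
the job is handed in; nothing more can be done
None
```

I handed the job in at about 30 s: the cap in clip 1 turned freely, so I left it turned about 27° and stood that bottle upright in the rework tray. The other three bottles are in their clips and the timer, tape and specimens look undisturbed. I picked it by twist torque (near zero, against 0.1–0.27 N m on the other three), and the hand-in returned no verdict.

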